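# Switch on the canning line in order

### The job

Start the canning line from its wireless button boxes: with the fingertips, lightly press the blue button in, then the yellow one, then the green one, so that each goes well down and stays down. Nothing is picked up: do not lift, shove or tip the boxes, do not press hard, leave the red emergency stop alone and leave the cans and everything else on the bench where they are.

Things in the scene. Friction and masses are not known exactly. Their poses are not given: they have to be found in the camera images.
- box_blue: the conveyor's wireless push-button box: dark grey plastic housing 80 x 80 mm, 50 mm high, about 0.7 kg, standing loose on the bench on a rubber foot, with one round blue push-button in the middle of its top. Origin: centre of the underside; z up.
- blue_button (a joint): how far the blue button's plunger is latched in (m): 0 = out (as at the start), 0.012 = fully in. The plunger has no return: it slides down against about 3 N of friction and stays where it is left. It counts as switched on once it is more than 0.006 in.
- blue_top (a point): centre of the flat top of the blue cap (40 mm across, sinks straight down into the housing): 82 mm above the bench when out, 70 mm when latched fully in and let go. The cap is springy (1 N per mm): it gives 3 mm, then the plunger slides 12 mm, then the cap gives 11 mm more to its hard stop (top at 56 mm). About 15 mm of pressing latches it, with some 3 N.
- box_yellow: the rinser's wireless push-button box: dark grey plastic housing 80 x 80 mm, 50 mm high, about 0.7 kg, standing loose on the bench on a rubber foot, with one round yellow push-button in the middle of its top. Origin: centre of the underside; z up.
- yellow_button (a joint): how far the yellow button's plunger is latched in (m): 0 = out (as at the start), 0.012 = fully in. The plunger has no return: it slides down against about 3 N of friction and stays where it is left. It counts as switched on once it is more than 0.006 in.
- yellow_top (a point): centre of the flat top of the yellow cap (40 mm across, sinks straight down into the housing): 82 mm above the bench when out, 70 mm when latched fully in and let go. The cap is springy (1 N per mm): it gives 3 mm, then the plunger slides 12 mm, then the cap gives 11 mm more to its hard stop (top at 56 mm). About 15 mm of pressing latches it, with some 3 N.
- box_green: the filler's wireless push-button box: dark grey plastic housing 80 x 80 mm, 50 mm high, about 0.7 kg, standing loose on the bench on a rubber foot, with one round green push-button in the middle of its top. Origin: centre of the underside; z up.
- green_button (a joint): how far the green button's plunger is latched in (m): 0 = out (as at the start), 0.012 = fully in. The plunger has no return: it slides down against about 3 N of friction and stays where it is left. It counts as switched on once it is more than 0.006 in.
- green_top (a point): centre of the flat top of the green cap (40 mm across, sinks straight down into the housing): 82 mm above the bench when out, 70 mm when latched fully in and let go. The cap is springy (1 N per mm): it gives 3 mm, then the plunger slides 12 mm, then the cap gives 11 mm more to its hard stop (top at 56 mm). About 15 mm of pressing latches it, with some 3 N.
- box_stop: emergency-stop box, same shape, size and weight as the others but with a yellow housing and a red push-button; to be left alone. Origin: centre of the underside.
- stop_button (a joint): how far the red emergency-stop button is pushed in (m): 0 = out; cap and plunger behave like the others. Must stay out.
- can1: full drinks can, white with a bare aluminium top, 66 mm across, 115 mm high, 0.35 kg, standing loose. Origin: centre of the underside; z up.
- can2: full drinks can, white with a bare aluminium top, 66 mm across, 115 mm high, 0.35 kg, standing loose. Origin: centre of the underside; z up.
- can3: full drinks can, white with a bare aluminium top, 66 mm across, 115 mm high, 0.35 kg, standing loose. Origin: centre of the underside; z up.
- tape: roll of orange tape lying flat, 90 mm across, 30 mm high, loose. Origin: centre of the underside.
- brush: small hand brush with a wooden handle, about 0.2 m long, lying loose. Origin: on its underside.

How it is judged:
On the way, in this order (a step that is already met when the one before it is completed fails the run):
1. the fingers have pressed the blue button in (more than 6 mm) while the buttons before it are still in and those after it still out (value of joint blue_button above 0.006 m and value of joint each of yellow_button, green_button below 0.003 m and contact force between the fingers and box_blue above 0.2 N), for 0.02 s.
2. the fingers have pressed the yellow button in (more than 6 mm) while the buttons before it are still in and those after it still out (value of joint each of blue_button, yellow_button above 0.006 m and value of joint green_button below 0.003 m and contact force between the fingers and box_yellow above 0.2 N), for 0.02 s.
3. the fingers have pressed the green button in (more than 6 mm) while the buttons before it are still in and those after it still out (value of joint each of blue_button, yellow_button, green_button above 0.006 m and contact force between the fingers and box_green above 0.2 N), for 0.02 s.
At the end, for the whole second after the job is handed in: Blue, yellow and green buttons all in by more than 6 mm of their 12 mm; the red one still out (less than 3 mm); all four boxes upright, at rest, within 20 mm of where they started; the cans upright and cans, tape and brush within 30 mm of where they started (value of joint each of blue_button, yellow_button, green_button above 0.006 m and value of joint stop_button below 0.003 m and distance of each of box_blue, box_yellow, box_green, box_stop from where it was at the start of the episode below 0.02 m and angle between each of box_blue, box_yellow, box_green, box_stop, can1, can2, can3's own z axis and vertical below 0.1 rad and linear speed of each of box_blue, box_yellow, box_green, box_stop below 0.02 m/s and distance of each of can1, can2, can3, tape, brush from where it was at the start of the episode below 0.03 m); the robot touches nothing.
It fails at once if a button box is pressed harder than 30 N (contact force between the fingers and box_blue above 30 N or contact force between the fingers and box_yellow above 30 N or contact force between the fingers and box_green above 30 N or contact force between the fingers and box_stop above 30 N).
It fails at once if a button box is lifted more than 8 mm, tipped, or shifted more than 20 mm (height (world z) of any of box_blue, box_yellow, box_green, box_stop above 0.008 m or angle between any of box_blue, box_yellow, box_green, box_stop's own z axis and vertical above 0.15 rad or distance of any of box_blue, box_yellow, box_green, box_stop from where it was at the start of the episode above 0.02 m).
It fails at once if the red emergency stop is pushed in by more than 3 mm (value of joint stop_button above 0.003 m).
It fails at once if a can, the tape or the brush is moved more than 30 mm, or a can is tipped over (distance of any of can1, can2, can3, tape, brush from where it was at the start of the episode above 0.03 m or angle between any of can1, can2, can3's own z axis and vertical above 0.3 rad).
It also fails if it takes over 48 s, if anything falls off the work surface, if the arm or the gripper's body presses on something with over 40 N, if the wrist force passes 120 N, or if a joint passes its speed limit or range.

### The arm

A 6-joint arm with a two-finger parallel gripper is mounted at the origin on the work surface. World frame = base frame: x ahead of the robot, y to its left, z up, the work surface at z = 0. Lengths are in m, angles in rad, forces in N, time in s.
With the tool pointing down it reaches from about 0.3 to 0.775 m from the base axis. Payload 14.6 kg.
Tool frame: the origin (TCP) lies between the finger pads; the fingertips stand 14 mm ahead of it and the grasp point (between the pads) lies 5 mm behind it; z points along the fingers, y is the line along which they close (so a half turn about z gives the same grasp; the last joint's range is limited). The gripper opens to 94 mm and grips with 3 to 60 N. Pads are 16 mm wide; open, the fingers measure 119 mm over their backs; the gripper's body (75 mm by 177 mm) begins 78 mm behind the grasp point.
Start: joints at [1.1, 0.3, 1.521, -0, 1.321, -0.067], TCP at [0.216, 0.506, 0.219] pointing down, gripper open.
Joint ranges: [-3.03, 3.03], [-0.79, 2.21], [0.23, 2.52], [-1.04, 4.18], [0, 3.07], [-2.55, 2.55]. Speed limits (rad/s): [2.22, 2.22, 2.57, 3.14, 3.14, 3.14].

### API

Orientations are given as [roll, pitch, yaw] about the fixed x, y, z axes, in that order (R = Rz(yaw) Ry(pitch) Rx(roll)).
In Python, from station import ctrl gives the robot as it stands. The module is installed in compiled form; this text tells all that it offers.
- The arm moves only by the tool move_arm, never from a script. Its argument "targets" is a list of rows, each a list of 7 numbers: the opening, from -1 (shut) to 1 (fully open), then the shift along the tool's x, y, z in units of 50 mm (1.0 is 50 mm), then the turn, a rotation vector about the tool's x, y, z in rad. A call has 1 to 12 rows; each row is the pose to reach, as a shift and turn from the pose commanded when the call began, along the tool's axes at that moment; what a row does not reach only later rows make up. A row lasts 1/10 s, in which the tool goes at most 50 mm and 8.59 degrees, less where a joint would pass 70% of its speed; a pose out of reach is approached as far as the arm can. A call with a gripper value outside its range is refused whole. The fingers move at their own pace and stop on an object; "grip_force" is the grip in N (left out, the last holds). Time passes only in rows, so rows that repeat a pose let the fingers close. It gives the time, the measured TCP pose, the force, the opening and the grip force at its end, in the units of the state.
- ctrl.get_obs(): the state, without advancing time (a new reading comes with each control period).
- ctrl.camera(name): name is "side" or "top" or "wrist"; returns (picture, depth): 384x512x3 uint8, red, green, blue; 384x512 float32, m along the optical axis (not along the pixel's ray), 0 where there is no reading.
- ctrl.camera_params(name): a dict with "intrinsics" (3x3 intrinsics, pixels), "k1" (the pictures are not rectified: a ray, as slopes to the right and down, at radius r is drawn at 1 + k1 r^2 times it, then the intrinsics apply), "rvec" (rotation vector, rad) and "tvec" (3), from world to camera coordinates, as OpenCV has them; the wrist camera has in their place "T_tool_cam" (4x4, takes a point from camera to tool coordinates, whose origin is the TCP and whose axes are the flange's). Camera axes: x right, y down, z forward; pixel columns grow to the right and rows downward; lengths in m; the calibration is good to about 2 mm. A picture is of the moment at which its call begins: read the wrist's pose just before it. camera_params takes no time and is no camera call.
- ctrl.hand_in(): hands the job in; it is judged then, once.
Trained networks look in the newest picture that a camera, given by its name, has taken for a name from the list of things; names that differ only in an ending like _2 or _b are one class to them, and where a whole thing is asked for, a point or a joint stands for the part that bears it (a point fixed in the world has none). Each returns a list of dicts, best first, with "score" (0 to 1); they miss things now and then, are a little off and sometimes report something else, mostly with a low value. They report only what shows in the picture. A call takes as long as a camera call.
- ctrl.cut_out(camera, target): "region" (384x512 bool, what is visible of it) and "point" ([column, row] in pixels, amid what is visible of it).
- ctrl.tip_of(camera, target): "point" ([column, row] in pixels: a listed point, or the origin of a listed thing).
The state is a dict: "time_s": time; "qpos": joint angles; "joint_vel": joint speeds; "tau": joint torques, N m; "ee_pos": TCP position; "eef_rot": TCP orientation; "force": force on the tool from outside, world axes, zero at the start; "moment": the same for the moment, N m; "grip_width": finger opening in m; "grip_force": force on a finger pad.
Only numpy, scipy, OpenCV 4.12 (cv2) and the standard library are available. Lean on these libraries where they do the work, as an engineer would, in place of code of your own. Each camera call takes 0.05 s, during which the arm holds its last target. There are 200 camera calls.

## Working session

There is one attempt and no reset: what is moved stays moved. The work goes in short steps, Python scripts to look and compute and a tool call to move; the robot and the scene stay as the last step left them, time stands still between calls to the robot, and variables do not carry over. Pictures are saved under pics/ and viewed, at most 10 in all, crops included, and the job is handed in when it is done.

Besides the shell and the picture viewer there is one more tool, called after "Request:" by a JSON object that holds its "api" and its "payload". move_arm: Moves the arm, as the interface text tells. Its arguments: {"type":"object","properties":{"targets":{"type":"array"},"grip_force":{"type":"number"}},"required":["targets"]}

```bash
mkdir -p pics; cat > h.py <<'E'
import numpy as np, cv2
from scipy.spatial.transform import Rotation as R
from station import ctrl
def ray(cam,p,o=None):
    c=ctrl.camera_params(cam);K=np.array(c['intrinsics'],float)
    u=cv2.undistortPoints(np.array([[p]],float),K,np.array([c['k1'],0,0,0,0.]))[0,0] 
    d=np.array([u[0],u[1],1.])
    if cam=='wrist':
        T=np.eye(4);T[:3,:3]=R.from_euler('xyz',o['eef_rot']).as_matrix() if len(o['eef_rot'])==3 else R.from_quat(o['eef_rot']).as_matrix()
        T[:3,3]=o['ee_pos'];T=T@np.array(c['T_tool_cam']);return T[:3,3],T[:3,:3]@d
    Rm=R.from_rotvec(np.ravel(c['rvec'])).as_matrix()
    return -Rm.T@np.ravel(c['tvec']),Rm.T@d
def at_z(cam,p,z,o=None):
    a,d=ray(cam,p,o);return a+d*(z-a[2])/d[2]
def by_depth(cam,p,dep,o=None):
    a,d=ray(cam,p,o);r=dep[int(p[1])-1:int(p[1])+2,int(p[0])-1:int(p[0])+2];r=r[r>0]
    return a+d*np.median(r) if r.size else None
E
python3 - <<'E'
from h import *
np.set_printoptions(precision=4,suppress=True)
o=ctrl.get_obs();print(o)
for cam in ['top','side']:
    im,dep=ctrl.camera(cam);cv2.imwrite(f'pics/{cam}.png',im[:,:,::-1])
    for n in ['blue_top','yellow_top','green_top']:
        for d in ctrl.tip_of(cam,n)[:2]:
            print(cam,n,round(d['score'],2),np.array(d['point']),at_z(cam,d['point'],.082),by_depth(cam,d['point'],dep))
    for n in ['can1','box_stop','tape','brush']:
        for d in ctrl.cut_out(cam,n)[:4]:
            print(cam,n,round(d['score'],2),np.array(d['point']),by_depth(cam,d['point'],dep))
E
```

```text
{'time_s': 0.0, 'qpos': array([ 1.1004,  0.3005,  1.5216, -0.    ,  1.3207, -0.0666]), 'joint_vel': array([ 0.0007, -0.0018,  0.0004,  0.0011,  0.0003,  0.0004]), 'tau': array([ -0.0018, -53.1808, -35.274 ,   0.0709,   0.0244,  -0.0001]), 'ee_pos': array([0.216 , 0.5055, 0.2189]), 'eef_rot': array([-3.1404, -0.0001,  2.7378]), 'force': array([ 0.247 , -0.0554,  0.3483]), 'moment': array([-0.0106,  0.0042,  0.0382]), 'grip_force': 0.0, 'grip_width': 0.09376876466143942}
top blue_top 0.55 [296.  131.7] [ 0.6441 -0.0869  0.082 ] [ 0.6442 -0.087   0.0815]
top yellow_top 0.73 [361.4 188.1] [ 0.4918 -0.2613  0.082 ] [ 0.4918 -0.2614  0.0814]
top green_top 0.54 [168.2 180.4] [0.5103 0.2563 0.082 ] [0.5104 0.2564 0.0814]
top can1 0.98 [224.4 123.6] [0.6592 0.1057 0.1107]
top can1 0.61 [167.6 127.7] [0.6475 0.2554 0.1096]
top box_stop 0.57 [253.8 192.6] [0.4785 0.0269 0.0811]
top box_stop 0.24 [170.8 178.8] [0.5148 0.2497 0.0799]
top tape 0.91 [354.  230.3] [ 0.3775 -0.2577  0.0077]
top tape 0.51 [360.5 187.8] [ 0.4926 -0.2591  0.081 ]
top brush 0.87 [136.1 241. ] [0.3463 0.3525 0.0198]
side blue_top 0.65 [337.7 189.4] [ 0.6463 -0.1018  0.082 ] [ 0.647  -0.1013  0.0811]
side yellow_top 0.65 [341.3 270.8] [ 0.4821 -0.2612  0.082 ] [ 0.4838 -0.26    0.0792]
side green_top 0.73 [199.1 144.9] [0.5076 0.2408 0.082 ] [0.5101 0.2449 0.0782]
side green_top 0.65 [344.  273.8] [ 0.4806 -0.2697  0.082 ] [ 0.4824 -0.2685  0.0792]
side can1 0.88 [280.1 148.6] [0.6467 0.0907 0.0841]
side can1 0.79 [389.6 236.2] [ 0.6234 -0.2698  0.0816]
side can1 0.71 [244.8 201.4] [0.4673 0.0137 0.078 ]
side can1 0.56 [237.4 125.4] [0.6283 0.235  0.0853]
side box_stop 0.94 [247.8 212.9] [0.4648 0.0016 0.0519]
side tape 0.62 [287.2 307.2] [ 0.3846 -0.2139 -0.0006]
side tape 0.58 [238.6 123. ] [0.6315 0.2335 0.0924]
side brush 0.92 [124.8 177.2] [0.331  0.3373 0.0147]
side brush 0.23 [335.5 193.2] [ 0.6362 -0.1047  0.0786]
```

View pics/top.png

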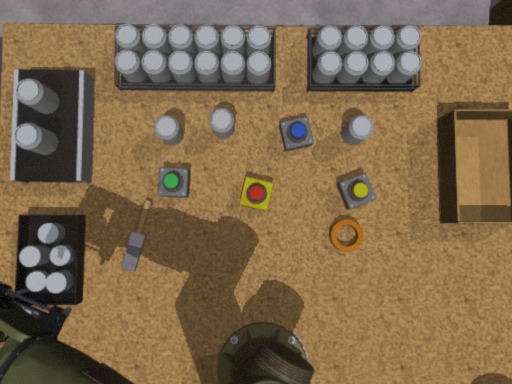

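View pics/side.png

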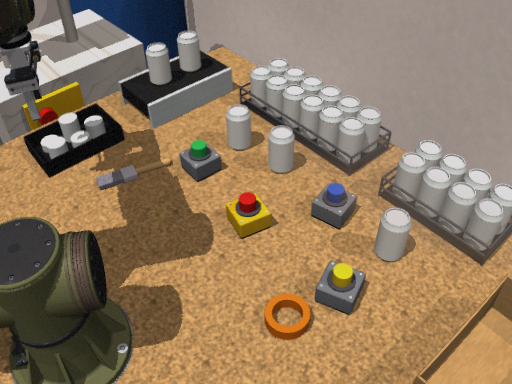

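The top view shows the blue cap at about (298,131), yellow at (361,190), green at (171,181) and red at (257,193). Cans are at (168,128), (222,121) and (357,128). The side view shows the same layout. The network points differ from the caps by a few pixels, so I'll measure the cap tops by colour and depth.

```bash
python3 - <<'E'
from h import *
np.set_printoptions(precision=4,suppress=True)
for cam,seeds in [('top',dict(blue=(297,131),yellow=(361,190),green=(171,181),red=(257,193))),('side',dict(blue=(336,190),yellow=(342,274),green=(198,148),red=(247,203)))]:
    im,dep=ctrl.camera(cam);hsv=cv2.cvtColor(im,cv2.COLOR_RGB2HSV)
    for n,(u,v) in seeds.items():
        P=[]
        h0=int(hsv[v,u,0])
        for y in range(v-18,v+19):
            for x in range(u-18,u+19):
                h=abs(int(hsv[y,x,0])-h0);h=min(h,180-h)
                if h<9 and hsv[y,x,1]>150 and dep[y,x]>0:
                    a,d=ray(cam,(x,y));p=a+d*dep[y,x]
                    if p[2]>.076: P.append(p)
        P=np.array(P)
        print(cam,n,h0,len(P),(P.min(0)+P.max(0))/2,np.median(P,0),np.ptp(P,axis=0))
    if cam=='top':
        for u,v in [(168,128),(222,121),(357,128)]: print('can',by_depth(cam,(u,v),dep))
E
```

```text
top blue 111 147 [ 0.6479 -0.0913  0.0832] [ 0.6486 -0.0922  0.0819] [0.036  0.036  0.0138]
top yellow 30 172 [ 0.487  -0.2571  0.0817] [ 0.4868 -0.2569  0.0814] [0.038  0.0388 0.0114]
top green 65 129 [0.5102 0.2499 0.0822] [0.5112 0.2493 0.082 ] [0.0349 0.035  0.0109]
top red 4 165 [0.4777 0.0197 0.0819] [0.4776 0.0209 0.0818] [0.0376 0.0349 0.0114]
can [0.6466 0.2542 0.1101]
can [0.6663 0.1121 0.1098]
can [ 0.6485 -0.2442  0.1121]
side blue 113 74 [ 0.6398 -0.0954  0.0799] [ 0.6393 -0.0939  0.0799] [0.0239 0.0327 0.0059]
side yellow 29 260 [ 0.486  -0.2625  0.0804] [ 0.4852 -0.262   0.0799] [0.0376 0.0378 0.0087]
side green 68 112 [0.5084 0.2447 0.0804] [0.5071 0.243  0.0796] [0.0364 0.0349 0.0088]
side red 1 182 [0.4765 0.0177 0.0808] [0.4758 0.0165 0.0799] [0.038  0.04   0.0094]
```

```bash
cat > to.py <<'E'
import sys
from h import *
o=ctrl.get_obs();M=R.from_euler('xyz',o['eef_rot']).as_matrix()
t=np.array(list(map(float,sys.argv[1:4])))
print('units',np.round(M.T@(t-o['ee_pos'])/.05,2),'pos',np.round(o['ee_pos'],4),'t',o['time_s'],'w',o['grip_width'],'F',np.round(o['force'],1))
E
python3 to.py 0.646 -0.093 0.18
```

```text
units [-12.61  -7.63   0.79] pos [0.2161 0.5058 0.2195] t 0.9 w 0.09419778006743132 F [ 0.6  0.2 -0.4]
```

Request:
{"api": "move_arm", "payload": {"targets": [[-1,-0.6,-0.4,0,0,0,0],[-1,-1.2,-0.7,0,0,0,0],[-1,-1.8,-1.1,0,0,0,0],[-1,-2.4,-1.5,0,0,0,0],[-1,-3.0,-1.8,0,0,0,0],[-1,-3.6,-2.2,0,0,0,0],[-1,-4.2,-2.5,0,0,0,0],[-1,-4.8,-2.9,0,0,0,0],[-1,-5.4,-3.3,0,0,0,0],[-1,-6.0,-3.6,0,0,0,0],[-1,-6.3,-3.8,0,0,0,0],[-1,-6.3,-3.8,0,0,0,0]], "grip_force": 10}}

```text
time_s: 2.1
ee_pos: [0.432, 0.2058, 0.2194]
eef_rot: [-3.141, 0.0, 2.735]
force: [-0.4, 0.1, 0.1]
grip_width: 0.0019
grip_force: 0.0
```

Request:
{"api": "move_arm", "payload": {"targets": [[-1,-0.6,-0.4,0.1,0,0,0],[-1,-1.2,-0.7,0.2,0,0,0],[-1,-1.8,-1.1,0.3,0,0,0],[-1,-2.4,-1.5,0.4,0,0,0],[-1,-3.0,-1.8,0.5,0,0,0],[-1,-3.6,-2.2,0.6,0,0,0],[-1,-4.2,-2.5,0.7,0,0,0],[-1,-4.8,-2.9,0.8,0,0,0],[-1,-5.4,-3.3,0.8,0,0,0],[-1,-6.0,-3.6,0.8,0,0,0],[-1,-6.3,-3.83,0.8,0,0,0],[-1,-6.3,-3.83,0.8,0,0,0]]}}

```text
time_s: 3.3
ee_pos: [0.6461, -0.0934, 0.1787]
eef_rot: [-3.141, -0.001, 2.736]
force: [-0.9, -0.4, 0.1]
grip_width: 0.0002
grip_force: 0.0
```

```bash
python3 to.py 0.646 -0.093 0.115; python3 - <<'E'
from h import *
np.set_printoptions(precision=4,suppress=True)
o=ctrl.get_obs();im,dep=ctrl.camera('wrist');cv2.imwrite('pics/w1.png',im[:,:,::-1])
for d in ctrl.tip_of('wrist','blue_top')[:2]: print(d['score'],d['point'],at_z('wrist',d['point'],.082,o))
print('tip px', ctrl.camera_params('wrist'))
E
```

```text
units [0.   0.01 1.27] pos [ 0.6461 -0.0934  0.1787] t 3.3 w 0.00023656654013450582 F [-0.9 -0.4  0.1]
0.62 [258.2, 198.9] [ 0.6521 -0.0953  0.082 ]
tip px {'intrinsics': array([[299.144 ,   0.    , 258.2846],
       [  0.    , 299.144 , 185.0218],
       [  0.    ,   0.    ,   1.    ]]), 'k1': 0.006760593097274882, 'T_tool_cam': array([[ 0.0004, -0.9571, -0.2897,  0.0861],
       [ 1.    ,  0.0005, -0.0003,  0.0008],
       [ 0.0005, -0.2897,  0.9571, -0.1645],
       [ 0.    ,  0.    ,  0.    ,  1.    ]])}
```

View pics/w1.png

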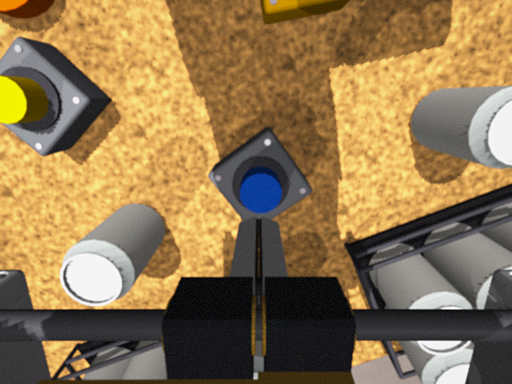

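The wrist view shows the closed fingers directly above the blue cap, whose centre is at about (261,190). That agrees with the top-view measurement to within a few mm, so I'll press.

Request:
{"api": "move_arm", "payload": {"targets": [[-1,0,0,0.5,0,0,0],[-1,0,0,1.0,0,0,0],[-1,0,0,1.4,0,0,0],[-1,0,0,1.6,0,0,0],[-1,0,0,1.7,0,0,0],[-1,0,0,1.77,0,0,0],[-1,0,0,1.84,0,0,0],[-1,0,0,1.91,0,0,0],[-1,0,0,1.97,0,0,0],[-1,0,0,2.02,0,0,0],[-1,0,0,2.02,0,0,0],[-1,0,0,2.02,0,0,0]]}}

```text
time_s: 4.6
ee_pos: [0.6458, -0.0926, 0.0789]
eef_rot: [3.141, 0.001, 2.738]
force: [0.1, 2.8, 5.2]
grip_width: 0.0003
grip_force: 2.6
```

Request:
{"api": "move_arm", "payload": {"targets": [[-1,0,0,-0.2,0,0,0],[-1,0,0,-0.6,0,0,0],[-1,0,0,-1.1,0,0,0],[-1,0,0,-1.6,0,0,0],[-1,0,0,-2.0,0,0,0],[-1,0,0,-2.0,0,0,0]]}}

```text
time_s: 5.2
ee_pos: [0.6464, -0.093, 0.1818]
eef_rot: [3.141, 0.005, 2.738]
force: [-0.7, 0.9, -0.6]
grip_width: 0.0003
grip_force: 0.0
```

```bash
python3 to.py 0.4865 -0.2585 0.178; python3 - <<'E'
from h import *
np.set_printoptions(precision=4,suppress=True)
o=ctrl.get_obs();im,dep=ctrl.camera('wrist')
print(im[180:192:4,261],by_depth('wrist',(261,185),dep,o),by_depth('wrist',(261,195),dep,o))
hsv=cv2.cvtColor(im,cv2.COLOR_RGB2HSV)
def fit(lo,hi):
    m=((hsv[...,0]>lo)&(hsv[...,0]<hi)&(hsv[...,1]>200)&(hsv[...,2]>100))
    P=[]
    for y,x in np.argwhere(m):
        if dep[y,x]>0:
            a,d=ray('wrist',(x,y),o);p=a+d*dep[y,x]
            if .062<p[2]<.09:P.append(p)
    P=np.array(P);print(len(P),np.median(P,0),(P.min(0)+P.max(0))/2,np.ptp(P,axis=0))
fit(105,125)
E
```

```text
units [ 1.64 -4.3   0.07] pos [ 0.6464 -0.093   0.1818] t 5.2 w 0.0003472430213381913 F [-0.7  0.9 -0.6]
[[  8  59 156]
 [ 13  62 156]
 [ 10  59 156]] [ 0.6463 -0.0892  0.0689] [ 0.6554 -0.0932  0.0697]
1165 [ 0.6473 -0.0916  0.0691] [ 0.6479 -0.0917  0.0682] [0.0372 0.0381 0.0068]
```

The blue cap top is now at about 69–70 mm, which means it's latched fully in. Next is yellow. On the straight path the fingers stay about 160 mm up, above everything on the bench.

Request:
{"api": "move_arm", "payload": {"targets": [[-1,0.2,-0.5,0,0,0,0],[-1,0.4,-1.0,0,0,0,0],[-1,0.6,-1.5,0,0,0,0],[-1,0.8,-2.1,0,0,0,0],[-1,1.0,-2.7,0,0,0,0],[-1,1.2,-3.2,0,0,0,0],[-1,1.4,-3.7,0,0,0,0],[-1,1.6,-4.1,0,0,0,0],[-1,1.64,-4.3,0,0,0,0],[-1,1.64,-4.3,0,0,0,0],[-1,1.64,-4.3,0,0,0,0]]}}

```text
time_s: 6.35
ee_pos: [0.486, -0.2577, 0.178]
eef_rot: [3.141, -0.001, 2.738]
force: [-0.1, 1.5, 0.6]
grip_width: 0.0005
grip_force: 0.0
```

```bash
cat > cap.py <<'E'
from h import *
def cap(lo,hi,zlo):
    o=ctrl.get_obs();im,dep=ctrl.camera('wrist');hsv=cv2.cvtColor(im,cv2.COLOR_RGB2HSV)
    m=((hsv[...,0]>lo)&(hsv[...,0]<hi)&(hsv[...,1]>180)&(hsv[...,2]>80))
    P=[]
    for y,x in np.argwhere(m):
        if dep[y,x]>0:
            a,d=ray('wrist',(x,y),o);p=a+d*dep[y,x]
            if zlo<p[2]<.09 and np.hypot(*(p-o['ee_pos'])[:2])<.06:P.append(p)
    P=np.array(P);print(len(P),np.round([np.median(P,0),(P.min(0)+P.max(0))/2,np.ptp(P,axis=0)],4).tolist())
E
python3 to.py 0.4865 -0.2585 0.078;python3 -c "
from cap import *
cap(24,36,.074)"
```

```text
units [-0.02 -0.01  2.  ] pos [ 0.486  -0.2577  0.178 ] t 6.35 w 0.0005363761887275496 F [-0.1  1.5  0.6]
1365 [[0.4857, -0.2582, 0.0811], [0.4864, -0.2586, 0.0792], [0.0384, 0.0393, 0.0095]]
```

Request:
{"api": "move_arm", "payload": {"targets": [[-1,0,0,0.5,0,0,0],[-1,0,0,1.0,0,0,0],[-1,0,0,1.4,0,0,0],[-1,0,0,1.6,0,0,0],[-1,0,0,1.7,0,0,0],[-1,0,0,1.77,0,0,0],[-1,0,0,1.84,0,0,0],[-1,0,0,1.91,0,0,0],[-1,0,0,1.97,0,0,0],[-1,0,0,2.02,0,0,0],[-1,0,0,2.02,0,0,0],[-1,0,0,2.02,0,0,0]]}}

```text
time_s: 7.6
ee_pos: [0.486, -0.2582, 0.0779]
eef_rot: [3.142, 0.001, 2.738]
force: [-0.6, 1.8, 4.7]
grip_width: 0.0008
grip_force: 3.1
```

Request:
{"api": "move_arm", "payload": {"targets": [[-1,0,0,-0.2,0,0,0],[-1,0,0,-0.6,0,0,0],[-1,0,0,-1.1,0,0,0],[-1,0,0,-1.6,0,0,0],[-1,0,0,-2.0,0,0,0],[-1,0,0,-2.0,0,0,0]]}}

```text
time_s: 8.2
ee_pos: [0.4864, -0.2588, 0.1804]
eef_rot: [-3.141, 0.005, 2.738]
force: [0.8, 0.3, 0.4]
grip_width: 0.0001
grip_force: 0.0
```

```bash
python3 to.py 0.5095 0.248 0.178;python3 -c "
from cap import *
cap(24,36,.062)"
```

```text
units [3.56 9.5  0.02] pos [ 0.4864 -0.2588  0.1804] t 8.2 w 7.0789896186128e-05 F [0.8 0.3 0.4]
1257 [[0.4857, -0.2582, 0.0691], [0.4866, -0.2586, 0.0668], [0.0388, 0.0392, 0.0093]]
```

Yellow is latched, with its top at 69 mm. The path to green passes over the red button with the fingertips at about 165 mm, clear of its 82 mm top.

Request:
{"api": "move_arm", "payload": {"targets": [[-1,0.2,0.5,0,0,0,0],[-1,0.4,1.1,0,0,0,0],[-1,0.6,1.7,0,0,0,0],[-1,0.8,2.3,0,0,0,0],[-1,1.1,2.9,0,0,0,0],[-1,1.3,3.5,0,0,0,0],[-1,1.5,4.1,0,0,0,0],[-1,1.7,4.6,0,0,0,0],[-1,1.8,4.8,0,0,0,0],[-1,1.8,4.8,0,0,0,0]]}}

```text
time_s: 9.25
ee_pos: [0.4968, -0.0013, 0.1766]
eef_rot: [-3.141, -0.001, 2.74]
force: [-0.0, 0.4, -0.1]
grip_width: 0.0007
grip_force: 0.0
```

Request:
{"api": "move_arm", "payload": {"targets": [[-1,0.2,0.5,0,0,0,0],[-1,0.4,1.1,0,0,0,0],[-1,0.6,1.7,0,0,0,0],[-1,0.8,2.3,0,0,0,0],[-1,1.1,2.9,0,0,0,0],[-1,1.3,3.5,0,0,0,0],[-1,1.5,4.1,0,0,0,0],[-1,1.7,4.5,0,0,0,0],[-1,1.76,4.7,0,0,0,0],[-1,1.76,4.7,0,0,0,0],[-1,1.76,4.7,0,0,0,0]]}}

```text
time_s: 10.35
ee_pos: [0.5089, 0.2474, 0.1772]
eef_rot: [-3.141, -0.0, 2.737]
force: [0.7, 0.1, -0.3]
grip_width: 0.0005
grip_force: 0.0
```

```bash
python3 to.py 0.5095 0.248 0.078;python3 -c "
from cap import *
cap(50,80,.074)"
```

```text
units [-0.01  0.02  1.98] pos [0.5089 0.2474 0.1772] t 10.35 w 0.0004959696819314888 F [ 0.7  0.1 -0.3]
1374 [[0.5082, 0.251, 0.0811], [0.5094, 0.2505, 0.0792], [0.0386, 0.0388, 0.0096]]
```

Request:
{"api": "move_arm", "payload": {"targets": [[-1,0,0.05,0.5,0,0,0],[-1,0,0.05,1.0,0,0,0],[-1,0,0.05,1.4,0,0,0],[-1,0,0.05,1.6,0,0,0],[-1,0,0.05,1.7,0,0,0],[-1,0,0.05,1.77,0,0,0],[-1,0,0.05,1.84,0,0,0],[-1,0,0.05,1.91,0,0,0],[-1,0,0.05,1.97,0,0,0],[-1,0,0.05,2.01,0,0,0],[-1,0,0.05,2.01,0,0,0],[-1,0,0.05,2.01,0,0,0]]}}

```text
time_s: 11.6
ee_pos: [0.51, 0.251, 0.0775]
eef_rot: [3.141, 0.001, 2.738]
force: [-0.4, -3.9, 7.3]
grip_width: 0.0005
grip_force: 3.3
```

Request:
{"api": "move_arm", "payload": {"targets": [[-1,0,0,-0.2,0,0,0],[-1,0,0,-0.6,0,0,0],[-1,0,0,-1.1,0,0,0],[-1,0,0,-1.6,0,0,0],[-1,0,0,-2.0,0,0,0],[-1,0,0,-2.0,0,0,0]]}}

```text
time_s: 12.2
ee_pos: [0.5104, 0.2516, 0.1799]
eef_rot: [3.138, 0.003, 2.738]
force: [0.4, 0.1, -0.0]
grip_width: 0.0005
grip_force: 0.0
```

```bash
python3 -c "
from cap import *
cap(50,80,.062)
im,dep=ctrl.camera('side');cv2.imwrite('pics/s2.png',im[:,:,::-1])
for n,p in dict(blue=(336,194),yellow=(342,280),red=(247,198)).items(): print(n,by_depth('side',p,dep))"
```

```text
1236 [[0.5082, 0.251, 0.0691], [0.5094, 0.2505, 0.0667], [0.0386, 0.0383, 0.0093]]
blue [ 0.64410833 -0.10035966  0.06766544]
yellow [ 0.47488696 -0.27157813  0.06874422]
red [0.47607876 0.01637936 0.08080657]
```

View pics/s2.png

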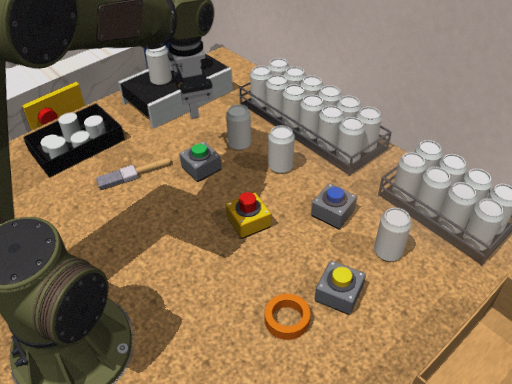

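The side view shows blue (336,195), yellow (342,276) and green (198,152) all sunk. Red (247,202) is still out at 81 mm, and the boxes, cans, tape and brush are where they were. The gripper is clear of everything, so I'm handing in.

```bash
python3 -c "
from station import ctrl
print(ctrl.hand_in())"
```

```text
the job is handed in; nothing more can be done
None
```

I pressed blue, yellow and green in that order and all three stayed latched (cap tops at about 69 mm); the red stop is still out, nothing else has visibly moved, and I handed the job in at about 12 s, though no verdict came back.

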